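# Arm and start the roller tester at its desk console

### The arm

A 7-joint arm with a two-finger parallel gripper is mounted at the origin on a cart in front of the work surface, level with it; the furniture and walls round the work are solid. World frame = base frame: x ahead of the robot, y to its left, z up, the work surface at z = 0. Lengths are in m, angles in rad, forces in N, time in s.
With the tool pointing down it reaches from about 0.35 to 0.9 m from the base axis. Payload 8.1 kg.
Tool frame: the origin (TCP) lies at the very end of the fingers, on their centre line; the grasp point (between the pads) lies behind it (bot.grip_point_offset is the z of the grasp point in the tool frame, in m); z points along the fingers, y is the line along which they close (so a half turn about z gives the same grasp; the last joint's range is limited). The gripper opens to 85 mm and grips with 20 to 120 N. Pads are 22 mm wide; open, the fingers measure 114 mm over their backs; the gripper's body (76 mm by 85 mm) begins 54 mm behind the grasp point. The pads swing forward as they close: fully open they stand 13 mm farther back than shut.
Start: joints at [1.13, 0.434, 0.025, 1.573, -0.012, 1.134, -0.075], TCP at [0.207, -0.59, 0.231] pointing down, gripper open.
Joint ranges: [-2.62, 2.62], [-0.44, 2.09], [-1.27, 1.32], [0.08, 2.57], [-1.32, 4.46], [0.12, 2], [-2.74, 2.74]. Speed limits (rad/s): [2.22, 2.22, 3.01, 3.01, 3.14, 3.14, 3.14].

### API

Orientations are given as a unit quaternion [w, x, y, z].
In Python, from rig import bot gives the robot as it stands.
- The arm moves only by the tool drive_tool, never from a script. Its argument "targets" is text: rows parted by semicolons, each of 6 numbers parted by spaces: the shift along the tool's x, y, z as a fraction of full scale, then the turn, a rotation vector about the tool's x, y, z as a fraction of full scale. In form: tx ty tz wx wy wz; .... A call has 1 to 20 rows; each row shifts and turns the commanded pose from where the row before left it, along the tool's axes as they then stand; what a row does not reach is not made up. Full scale, the value 1, is 1000 mm for a shift and 0.5 rad for a turn. A row lasts 1/10 s, in which the tool goes at most 50 mm and 8.59 degrees, less where a joint would pass 70% of its speed; a pose out of reach is approached as far as the arm can. A call with a number of a shift or a turn outside -1 to 1 is refused whole. A call with a gripper value outside its range is refused whole. "hand" is the gripper's target within -1 to 1 (fully open at 1, half-way at 0, shut at -1), set as the call begins (left out, the last holds). The fingers move at their own pace and stop on an object; "grip_force" is the grip in N (left out, the last holds). Time passes only in rows, so rows that do not move let the fingers close. It gives the time, the measured TCP pose, the force, the opening and the grip force at its end, in the units of the state.
- bot.get_obs(): the state, without advancing time (a new reading comes with each control period).
- bot.grab_frame(name): name is "scene" or "top" or "wrist"; returns a dict with "img" (400x640x3 uint8, red, green, blue), "z_map" (400x640 float32, m along the optical axis (not along the pixel's ray), 0 where there is no reading), "K" (3x3 intrinsics, pixels), "rvec" (rotation vector, rad) and "tvec" (3), from world to camera coordinates, as OpenCV has them; the wrist camera has in their place "T_tool_cam" (4x4, takes a point from camera to tool coordinates, whose origin is the TCP and whose axes are the flange's). Camera axes: x right, y down, z forward; pixel columns grow to the right and rows downward; lengths in m; the calibration is good to about 2 mm. A picture is of the moment at which its call begins: read the wrist's pose just before it.
- bot.close_job(): hands the job in; it is judged then, once.
The state is a dict: "time": time; "q": joint angles; "joint_velocities": joint speeds; "effort": joint torques, N m; "tcp_pos": TCP position; "ee_rot": TCP orientation; "wrist_force": force on the tool from outside, world axes, zero at the start; "torque": the same for the moment, N m; "finger_gap": finger opening in m; "gripper_force": force on a finger pad.
Only numpy, scipy, OpenCV 4.12 (cv2) and the standard library are available. Lean on these libraries where they do the work, as an engineer would, in place of code of your own. Each camera call takes 0.05 s, during which the arm holds its last target. There are 200 camera calls.

### The job

Switch the roller brake tester on at its desk console: push the red sprung guard up by its lip with your fingers, flip the toggle under it fully over to the far side, and let the guard drop shut over it; then press the green start button in and let it come back out. Only touch and push: do not shove or lift the console, keep off the red emergency stop, do not press start before the toggle is over, and leave the things lying around alone.

Things in the scene. Friction and masses are not known exactly. Their poses are not given: they have to be found in the camera images.
- console: light grey control box with a dark face plate, 140 x 260 mm in plan, 2 to 3.4 kg, loose on four rubber feet on the bench. Origin: centre of its underside; x points to its rear (away from the operator), y to its left, z up. The flat face plate is 62 mm above the bench. Left to right: red guard over the toggle, green start button, emergency stop. Two plug sockets stick out 20 mm at the rear.
- guard_lip (a point): middle of the smooth round lip (radius 2 mm, 31 mm long along the console's y) on the front edge of the red guard; moves with the guard. Shut: 35.5 mm in front of the hinge line, 29.5 mm above it, free below down to the face plate. Pushed level to the rear by a vertical finger it rides up the finger and the guard swings up, about 33 degrees over 20 mm of push.
- guard_hinge (a point): middle of the guard's hinge line, which runs along the console's y at the guard's rear: console x = +22, y = +78 mm, 67 mm above the bench, 5 mm above the face plate. Fixed to the console.
- guard (a joint): opening of the red guard in rad: 0 shut, 1.4 at its stop. A weak spring always closes it (under 1 N at the lip): it stays up only while it rests on a finger and snaps shut when the finger draws back out to the front. A U of 2.5 mm walls, 31 mm wide outside, 26 inside, top 33 mm above the face plate, open below and in front; shut, it clears the toggle in both positions.
- toggle_tip (a point): centre of the 6.4 mm ball on the end of the steel toggle lever under the guard; moves with the lever. The lever is 17 mm long; its pivot is at console x = +5, y = +78 mm (17 mm in front of the hinge line), 69 mm above the bench. The nut and bushing round it reach 7 mm above the face plate, the ball's centre 22 mm.
- toggle (a joint): toggle angle in rad: 0 off, leaning 24 degrees to the operator; 0.84 on, leaning 24 degrees to the rear. Over-centre: resists with about 2 N at the ball, then snaps to the side of the middle (0.42) it is on and stays. Fully on, a vertical finger pushing it with its tip 15 mm above the face plate has its rear face about 16 mm in front of the hinge line.
- start_button (a joint): travel of the green start button in m: 0 out, 0.006 fully in; spring return, about 2 N to start and 5.4 N fully in.
- start_top (a point): centre of the top of the green start button (moves with it), at console x = -12, y = -2 mm: 31 mm across, 19 mm above the face plate when out. Its steel collar is 41 mm across and 10 mm above the face plate. Two small lamps 57 mm behind it stand 13 mm above the face plate.
- estop (a joint): travel of the red mushroom emergency stop in m: 0 out (as it must stay), 0.005 pressed; it gives way at about 5 N.
- estop_top (a point): centre of the top of the red mushroom emergency stop, 40 mm across on a yellow disc, at console x = 0, y = -86 mm, top 40 mm above the face plate.
- mug_1: white mug, 92 mm across, 95 mm high, to the left of the console; a bystander. Origin: centre of its underside.
- pen_blue: blue ball pen, 139 mm long, lying just left of the console; a bystander. Origin: centre of its underside.
- stamp_01: wooden hand stamp with a knob, 80 mm high, standing just right of the console; a bystander. Origin: centre of its underside.
- tread_gauge: yellow tread depth gauge, 91 mm long, lying right of the stamp; a bystander. Origin: centre of its underside.

How it is judged:
On the way, in this order (a step that is already met when the one before it is completed fails the run):
1. the red guard is pushed up while the toggle is still off (value of joint guard above 0.15 rad and value of joint toggle below 0.42 rad), for 0.02 s.
2. the toggle is fully over to the far side under the raised guard (value of joint toggle above 0.7 rad and value of joint guard above 0.2 rad), for 0.02 s.
3. the guard has dropped shut over the toggle, which stays on (value of joint toggle above 0.7 rad and value of joint guard below 0.06 rad), for 0.1 s.
4. the green start button is pressed in with the fingers, guard shut and toggle on (all of step 3 and value of joint start_button above 0.004 m and contact force between the fingers and start_button above 0.5 N), for 0.02 s.
At the end, for the whole second after the job is handed in: toggle over to the far side (beyond 0.7 of 0.84 rad), guard shut over it (within 0.06 rad), start button out again (within 1 mm), emergency stop not pressed, console and bystanders within 30 mm of where they stood and at rest (all of step 3 and value of joint each of start_button, estop below 0.001 m and distance of each of console, mug_1, pen_blue, stamp_01, tread_gauge from where it was at the start of the episode below 0.03 m and linear speed of console below 0.01 m/s); the robot touches nothing.
It fails at once if the emergency stop is pressed (value of joint estop above 0.0025 m).
It fails at once if start is pressed while the toggle is not over (value of joint start_button above 0.004 m and value of joint toggle below 0.42 rad).
It fails at once if the console is shoved more than 30 mm, lifted or tipped (distance of console from where it was at the start of the episode above 0.03 m or height (world z) of console above 0.012 m or angle between console's own z axis and vertical above 0.12 rad).
It fails at once if a bystander is moved more than 30 mm (distance of any of mug_1, pen_blue, stamp_01, tread_gauge from where it was at the start of the episode above 0.03 m).
It also fails if it takes over 40 s, if anything falls off the work surface, if the arm or the gripper's body presses on something with over 40 N, if the wrist force passes 120 N, or if a joint passes its speed limit or range.

## Working session

There is one attempt and no reset: what is moved stays moved. The work goes in short steps, Python scripts to look and compute and a tool call to move; the robot and the scene stay as the last step left them, time stands still between calls to the robot, and variables do not carry over. Pictures are saved under pics/ and viewed, at most 10 in all, crops included, and the job is handed in when it is done.

Besides the shell and the picture viewer there is one more tool, called in YAML: its name, and indented under it one key for each argument. drive_tool: Moves the arm, as the interface text tells. Its arguments: {"type":"object","properties":{"targets":{"type":"string"},"hand":{"type":"number"},"grip_force":{"type":"number"}},"required":["targets"]}

```bash
mkdir -p pics; ls
python3 - <<'E'
from rig import bot
import cv2,numpy as np
o=bot.get_obs();print({k:np.round(v,3) for k,v in o.items()},bot.grip_point_offset)
for n in("top","scene"):
    f=bot.grab_frame(n);cv2.imwrite(f"pics/{n}0.png",f["img"][:,:,::-1]);np.savez(f"{n}0.npz",**f)
    print(n,f["K"],f["rvec"],f["tvec"])
E
```

```text
pics
{'time': np.float64(0.0), 'q': array([ 1.13 ,  0.435,  0.025,  1.574, -0.012,  1.134, -0.075]), 'joint_velocities': array([ 0.001,  0.   , -0.001, -0.001,  0.001, -0.001, -0.001]), 'effort': array([-0.0000e+00, -6.7046e+01,  1.0260e+00, -3.1621e+01,  1.6000e-02,
        1.3000e-02, -0.0000e+00]), 'tcp_pos': array([ 0.207, -0.589,  0.231]), 'ee_rot': array([-0.001,  0.986,  0.168, -0.   ]), 'wrist_force': array([ 0.205, -0.536, -0.411]), 'torque': array([-0.004, -0.022,  0.006]), 'gripper_force': np.float64(0.0), 'finger_gap': np.float64(0.085)} -0.0187
top [[407.85347211   0.         320.70916531]
 [  0.         407.85347211 203.55996864]
 [  0.           0.           1.        ]] [ 2.08599885 -2.12208247  0.24517183] [0.04640861 0.55614366 0.88497503]
scene [[361.48127932   0.         323.05831133]
 [  0.         361.48127932 193.36772747]
 [  0.           0.           1.        ]] [ 1.37714428 -2.21126771  0.88732311] [0.26972954 0.39480998 0.7485453 ]
```

View pics/top0.png

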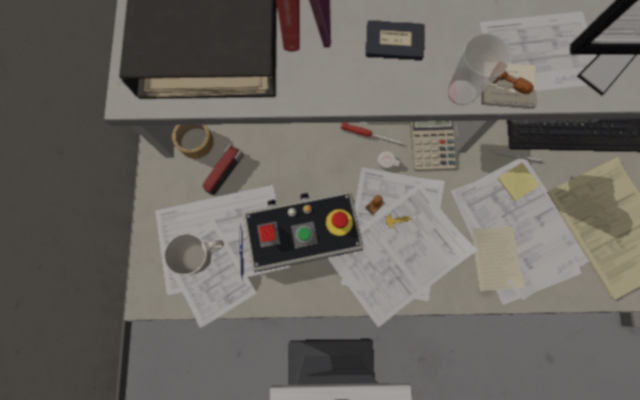

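View pics/scene0.png

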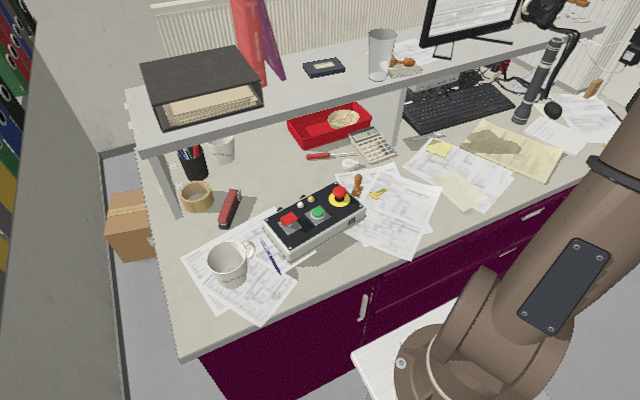

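The top view shows the console tilted slightly, with the guard at (268,233), the green button at (304,234) and the e-stop at (340,222). A raised shelf lies behind it, with its edge at row ~118. Next I locate these points by colour and measure the shelf height.

```bash
cat > h.py <<'E'
import numpy as np,cv2
def cast(f,u,v,z):
    R=cv2.Rodrigues(f["rvec"])[0];c=-R.T@f["tvec"].ravel()
    d=R.T@np.linalg.inv(f["K"])@np.array([u,v,1.]);return c+d*(z-c[2])/d[2]
def pt(f,u,v):
    R=cv2.Rodrigues(f["rvec"])[0];Z=f["z_map"][int(round(v)),int(round(u))]
    return R.T@(np.linalg.inv(f["K"])@np.array([u,v,1.])*Z-f["tvec"].ravel())
def blobs(f,col,roi,amin=15):
    a=f["img"].astype(int);r,g,b=a[...,0],a[...,1],a[...,2]
    m={"red":(r>110)&(g<70)&(b<70),"green":(g>80)&(r<g-40)&(b<g),"dark":(a.max(2)<70)}[col].astype(np.uint8)
    k=np.zeros_like(m);u0,u1,v0,v1=roi;k[v0:v1,u0:u1]=1;m*=k
    n,l,s,c=cv2.connectedComponentsWithStats(m)
    return [(c[i],s[i],(l==i).astype(np.uint8)) for i in range(1,n) if s[i][4]>=amin]
E
python3 - <<'E'
import numpy as np,cv2
from h import *
for n,roi in(("top",(235,370,185,280)),("scene",(255,375,170,265))):
    f=dict(np.load(f"{n}0.npz"))
    print(n,"cam",-cv2.Rodrigues(f["rvec"])[0].T@f["tvec"].ravel())
    for col in("red","green","dark"):
        for c,s,m in blobs(f,col,roi):
            z={"green":.081,"dark":.062}.get(col,.1)
            if col=="red": print("  z.095",cast(f,*c,.095).round(4))
            print(col,c.round(1),s,cast(f,*c,z).round(4),pt(f,*c).round(4))
            if col=="dark" and s[4]>500:
                h=cv2.convexHull(cv2.findContours(m,0,1)[0][0]);h=max(cv2.findContours(m,0,1)[0],key=cv2.contourArea)
                rc=cv2.boxPoints(cv2.minAreaRect(h)); P=np.array([cast(f,*p,.062) for p in rc]);print(rc.round(1),P.round(4),P.mean(0))
f=dict(np.load("top0.npz"))
for u,v in((200,112),(300,112),(450,112),(240,250),(300,290),(300,310),(188,255)):print(u,v,pt(f,u,v).round(3))
E
```

```text
top cam [0.34414606 0.04405101 0.98704272]
  z.095 [ 0.5124 -0.004   0.095 ]
red [339.5 219.5] [332 212  16  16 187] [ 0.5114 -0.0037  0.1   ] [ 0.5112 -0.0036  0.1014]
  z.095 [0.4855 0.158  0.095 ]
red [266.5 232.7] [259 224  16  18 238] [0.4847 0.1574 0.1   ] [0.4854 0.1579 0.0957]
green [303.6 233.4] [298 228  12  12 119] [0.4848 0.0765 0.081 ] [0.4845 0.0765 0.0829]
dark [304.1 195.6] [301 194   7   4  27] [0.577  0.0753 0.062 ] [0.581  0.0759 0.0459]
dark [299.8 231.2] [ 247  195  112   71 3975] [0.493  0.0859 0.062 ] [0.4899 0.085  0.0809]
[[244.5 214.6]
 [349.4 193.1]
 [360.  244.9]
 [255.1 266.4]] [[ 0.5338  0.2135  0.062 ]
 [ 0.5811 -0.0308  0.062 ]
 [ 0.4591 -0.0509  0.062 ]
 [ 0.4147  0.1867  0.062 ]] [0.49715013 0.07962367 0.062     ]
dark [271.2 202. ] [268 200   7   5  23] [0.5629 0.1521 0.062 ] [0.5681 0.1547 0.04  ]
scene cam [-0.0841919   0.34739777  0.81312701]
  z.095 [ 0.5125 -0.0021  0.095 ]
red [339.4 191.5] [332 186  15  13 115] [5.084e-01 4.000e-04 1.000e-01] [0.5077 0.0008 0.1008]
  z.095 [0.4863 0.1615 0.095 ]
red [288.1 218.2] [280 212  18  14 152] [0.4823 0.1628 0.1   ] [0.4867 0.1613 0.0945]
green [317.4 211.8] [312 207  12  11  99] [0.4837 0.0793 0.081 ] [0.4842 0.0791 0.0804]
dark [311.6 217. ] [ 266  183   96   66 1900] [0.4886 0.0942 0.062 ] [0.4817 0.0972 0.071 ]
[[265.  219.4]
 [341.3 173.9]
 [361.  207. ]
 [284.8 252.5]] [[ 0.5358  0.2099  0.062 ]
 [ 0.6024 -0.0578  0.062 ]
 [ 0.4609 -0.0438  0.062 ]
 [ 0.4142  0.2024  0.062 ]] [0.50332587 0.07769102 0.062     ]
dark [339. 199.] [335 197   9   5  26] [ 0.5142 -0.0032  0.062 ] [0.5049 0.0022 0.0737]
200 112 [0.688 0.262 0.277]
300 112 [0.685 0.074 0.277]
450 112 [ 0.68  -0.208  0.278]
240 250 [0.459 0.232 0.008]
300 290 [0.362 0.089 0.001]
300 310 [0.316 0.089 0.001]
188 255 [0.449 0.356 0.008]
```

```bash
cat > plan.py <<'E'
import numpy as np
from scipy.spatial.transform import Rotation as R
from rig import bot
def plan(p1,yaw,n,nd=3):
    "rows taking the tool to p1, pointing down with tool y at world angle yaw, straight line"
    o=bot.get_obs();w,x,y,z=o["ee_rot"];r=R.from_quat([x,y,z,w]);p=np.array(o["tcp_pos"])
    ty=np.array([np.cos(yaw),np.sin(yaw),0]);tz=np.array([0,0,-1.]);g=R.from_matrix(np.c_[np.cross(ty,tz),ty,tz])
    p1=np.array(p1,float);out=[]
    for i in range(n):
        d=(p1-p)/(n-i);v=(r.inv()*g).as_rotvec()/(n-i)
        s=np.round(r.inv().apply(d),nd);v=np.round(v/.5,3);out.append(" ".join(f"{k:g}" for k in [*s,*v]))
        p=p+r.apply(s);r=r*R.from_rotvec(v*.5)
    print("; ".join(out))
E
python3 - <<'E'
from plan import *
plan([.40,.12,.25],.185,19)
E
```

```text
0.022 -0.032 -0.001 -0 -0 -0.149; 0.024 -0.03 -0.001 -0 -0 -0.149; 0.026 -0.028 -0.001 -0 -0 -0.149; 0.029 -0.026 -0.001 -0 -0 -0.149; 0.03 -0.024 -0.001 -0 -0 -0.149; 0.032 -0.022 -0.001 -0 -0 -0.149; 0.034 -0.019 -0.001 -0 -0 -0.149; 0.035 -0.017 -0.001 -0 -0 -0.149; 0.036 -0.014 -0.001 -0 -0 -0.149; 0.037 -0.011 -0.001 -0 -0 -0.149; 0.038 -0.009 -0.001 -0 -0 -0.15; 0.038 -0.006 -0.001 -0 -0 -0.149; 0.039 -0.003 -0.001 -0 -0 -0.15; 0.039 0 -0.001 -0 -0 -0.149; 0.038 0.003 -0.001 -0 -0.001 -0.15; 0.038 0.006 -0.001 -0 -0 -0.149; 0.038 0.009 -0.001 -0 -0.001 -0.15; 0.037 0.012 -0.001 -0.001 -0 -0.149; 0.036 0.014 -0.001 -0 -0.001 -0.15
```

drive_tool:
  targets: "0.022 -0.032 -0.001 0 0 -0.15; 0.024 -0.03 -0.001 0 0 -0.15; 0.026 -0.028 -0.001 0 0 -0.15; 0.029 -0.026 -0.001 0 0 -0.15; 0.03 -0.024 -0.001 0 0 -0.15; 0.032 -0.022 -0.001 0 0 -0.15; 0.034 -0.019 -0.001 0 0 -0.15; 0.035 -0.017 -0.001 0 0 -0.15; 0.036 -0.014 -0.001 0 0 -0.15; 0.037 -0.011 -0.001 0 0 -0.15; 0.038 -0.009 -0.001 0 0 -0.15; 0.038 -0.006 -0.001 0 0 -0.15; 0.039 -0.003 -0.001 0 0 -0.15; 0.039 0 -0.001 0 0 -0.15; 0.038 0.003 -0.001 0 0 -0.15; 0.038 0.006 -0.001 0 0 -0.15; 0.038 0.009 -0.001 0 0 -0.15; 0.037 0.012 -0.001 0 0 -0.15; 0.036 0.014 -0.001 0 0 -0.15; 0 0 0 0 0 0"
  hand: -1
  grip_force: 30

```text
time: 2.1
tcp_pos: [0.398, 0.1258, 0.2507]
ee_rot: [-0.001, 0.633, 0.774, 0.002]
wrist_force: [0.3, 0.5, 0.6]
finger_gap: 0.0
gripper_force: 0.0
```

Run:
```python
from rig import bot
import cv2,numpy as np
o=bot.get_obs();print({k:np.round(o[k],4) for k in("time","q","tcp_pos","ee_rot","finger_gap","wrist_force")})
f=bot.grab_frame("wrist");np.savez("w1.npz",p=o["tcp_pos"],q=o["ee_rot"],**f);cv2.imwrite("pics/w1.png",f["img"][:,:,::-1])
print(f["T_tool_cam"],f["K"])
```

```text
{'time': np.float64(2.1), 'q': array([ 0.2802,  0.151 , -0.7821,  1.9665,  0.1185,  1.0682, -0.3527]), 'tcp_pos': array([0.398 , 0.1258, 0.2507]), 'ee_rot': array([-7.000e-04,  6.327e-01,  7.744e-01,  1.500e-03]), 'finger_gap': np.float64(0.0), 'wrist_force': array([0.3362, 0.5189, 0.5767])}
[[-5.33634964e-04 -9.51115944e-01 -3.08833573e-01  7.86634854e-02]
 [ 9.99999832e-01 -4.38016981e-04 -3.78941769e-04  6.62569146e-04]
 [ 2.25143210e-04 -3.08833723e-01  9.51116018e-01 -1.43133929e-01]
 [ 0.00000000e+00  0.00000000e+00  0.00000000e+00  1.00000000e+00]] [[359.21611763   0.         321.88756531]
 [  0.         359.21611763 196.98024166]
 [  0.           0.           1.        ]]
```

View pics/w1.png

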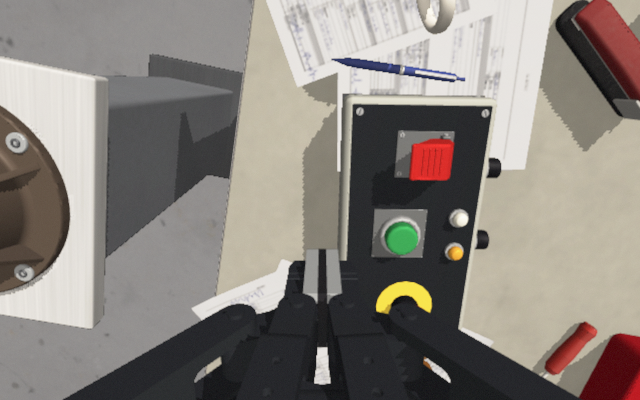

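The wrist view shows the red guard at (432,160), the green button at (402,238) and the lamps at (457,217) and (454,253), with the closed fingertips at cols 304–341. I'll measure these features and take the finger profile from the depth map.

```bash
cat >> h.py <<'E'
from scipy.spatial.transform import Rotation as Rr
def wrist(npz):
    f=dict(np.load(npz));w,x,y,z=f["q"];Rt=Rr.from_quat([x,y,z,w]).as_matrix();T=f["T_tool_cam"]
    Rwc=Rt@T[:3,:3];c=Rt@T[:3,3]+f["p"];f["rvec"]=cv2.Rodrigues(Rwc.T)[0];f["tvec"]=-Rwc.T@c;f["Rt"]=Rt
    return f
E
python3 - <<'E'
from h import *
f=wrist("w1.npz")
for col,roi in(("red",(380,480,120,200)),("green",(370,430,205,270))):
    for c,s,m in blobs(f,col,roi,100):print(col,c.round(1),s,cast(f,*c,.081 if col=="green" else .095).round(4),pt(f,*c).round(4))
a=f["img"];R=cv2.Rodrigues(f["rvec"])[0]
# plate edges: dark mask hull -> quad
m=(a.max(2)<60).astype(np.uint8);m[255:]=0;m[:,:340]=0;m[:95]=0
m=cv2.morphologyEx(m,cv2.MORPH_OPEN,np.ones((5,5)));cs=max(cv2.findContours(m,0,1)[0],key=cv2.contourArea)
for v in(110,130,150,170,190,210,220,250):
    u=np.where(m[v]>0)[0];print(v,u.min(),u.max(),cast(f,u.min(),v,.062).round(4),cast(f,u.max(),v,.062).round(4))
for u in(370,400,420,460,480):
    v=np.where(m[:,u]>0)[0];print("left",u,v.min(),cast(f,u,v.min(),.062).round(4))
for u,v in((360,112),(485,114)):print("screw",cast(f,u,v,.062).round(4))
# finger profile in tool frame
T=f["T_tool_cam"];K=np.linalg.inv(f["K"])
for v in range(246,345,8):
    row=f["z_map"][v];u=np.where((row>0)&(row<.19))[0]
    P=np.array([T[:3,:3]@(K@np.array([i,v,1.])*row[i])+T[:3,3] for i in u]) if len(u) else None
    if P is not None:
        P=P[abs(P[:,1])<.045];print(v,u.min(),u.max(),"y",P[:,1].min().round(4),P[:,1].max().round(4),"x",P[:,0].max().round(4),"z",np.median(P[:,2]).round(4),P[:,2].min().round(4))
E
```

```text
red [431.6 159.9] [ 409  139   45   42 1639] [0.4868 0.1592 0.095 ] [0.487  0.1591 0.0942]
green [401.4 238.1] [386 222  32  33 823] [0.4855 0.0788 0.081 ] [0.4852 0.0791 0.0818]
110 364 481 [0.4253 0.1863 0.062 ] [0.5286 0.2072 0.062 ]
130 353 487 [0.4196 0.1669 0.062 ] [0.54   0.1913 0.062 ]
150 352 484 [0.4228 0.1487 0.062 ] [0.5434 0.1731 0.062 ]
170 351 500 [0.4262 0.1299 0.062 ] [0.5647 0.1579 0.062 ]
190 350 478 [0.4296 0.1104 0.062 ] [0.5508 0.1349 0.062 ]
210 350 475 [0.4342 0.0904 0.062 ] [0.5546 0.1147 0.062 ]
220 349 473 [0.4356 0.0799 0.062 ] [0.5561 0.1043 0.062 ]
250 348 469 [0.4418 0.0477 0.062 ] [0.5628 0.0721 0.062 ]
left 370 105 [0.4295 0.1916 0.062 ]
left 400 106 [0.4561 0.1961 0.062 ]
left 420 106 [0.4738 0.1997 0.062 ]
left 460 107 [0.5093 0.206  0.062 ]
left 480 107 [0.5269 0.2095 0.062 ]
screw [0.4221 0.1838 0.062 ]
screw [0.5334 0.2046 0.062 ]
254 306 337 y -0.0059 0.0068 x 0.0113 z -0.0098 -0.0109
262 292 351 y -0.0118 0.0127 x 0.0117 z -0.0162 -0.0185
270 288 355 y -0.0129 0.0138 x 0.0113 z -0.0222 -0.024
278 287 356 y -0.0129 0.0136 x 0.0113 z -0.0277 -0.0297
286 285 358 y -0.0131 0.0139 x 0.0116 z -0.0331 -0.0354
294 284 359 y -0.0128 0.0137 x 0.0124 z -0.0397 -0.0414
302 278 365 y -0.0134 0.0144 x 0.0139 z -0.0452 -0.0482
310 218 425 y -0.031 0.0323 x 0.0139 z -0.0491 -0.0521
318 204 439 y -0.0346 0.0351 x 0.0129 z -0.0529 -0.0546
326 190 453 y -0.0373 0.0382 x 0.0129 z -0.0564 -0.0582
334 176 467 y -0.0399 0.0409 x 0.0172 z -0.0601 -0.0669
342 162 481 y -0.0425 0.0436 x 0.0179 z -0.0632 -0.0706
```

Run:
```python
from plan import *
plan([.4428,.1511,.12],.185,5)
```

```text
0.004 0.01 0.026 -0 -0.001 0.005; 0.004 0.01 0.026 -0 -0 0.005; 0.004 0.01 0.026 -0 -0.001 0.005; 0.003 0.01 0.026 -0 -0 0.004; 0.004 0.01 0.026 -0 -0.001 0.005
```

drive_tool:
  targets: "0.004 0.01 0.026 0 -0.001 0.005; 0.004 0.01 0.026 0 -0.001 0.005; 0.004 0.01 0.026 0 -0.001 0.005; 0.003 0.01 0.026 0 -0.001 0.005; 0.004 0.01 0.026 0 -0.001 0.005; 0 0 0 0 0 0; 0 0 0 0 0 0"

```text
time: 2.85
tcp_pos: [0.4424, 0.1478, 0.1203]
ee_rot: [0.001, 0.641, 0.767, -0.002]
wrist_force: [-0.4, -0.5, -0.0]
finger_gap: 0.0002
gripper_force: 0.0
```

Run:
```python
from rig import bot
import cv2,numpy as np
o=bot.get_obs();print({k:np.round(o[k],4) for k in("time","tcp_pos","ee_rot","wrist_force")})
f=bot.grab_frame("wrist");np.savez("w2.npz",p=o["tcp_pos"],q=o["ee_rot"],**f);cv2.imwrite("pics/w2.png",f["img"][:,:,::-1])
from h import *
f=wrist("w2.npz")
e=np.array([.983,.184]);n=np.array([-.184,.983])
def en(p):return (p[:2]@e).round(4),(p[:2]@n).round(4)
print("tcp",en(o["tcp_pos"]))
for c,s,m in blobs(f,"red",(300,600,0,300),200):
    h=max(cv2.findContours(m,0,1)[0],key=cv2.contourArea);print(c.round(1),s,en(cast(f,*c,.095)),pt(f,*c).round(4))
    # depth points on the mask in console axes
    vs,us=np.where(cv2.erode(m,np.ones((3,3)))>0);P=np.array([pt(f,u,v) for u,v in zip(us,vs)]);top=P[P[:,2]>.0925]
    E=top[:,:2]@e;N=top[:,:2]@n;print("top e",np.percentile(E,[0,1,50,99,100]).round(4),"n",np.percentile(N,[0,1,50,99,100]).round(4),"z",P[:,2].min(),P[:,2].max())
for c,s,m in blobs(f,"green",(300,600,0,400),200):print("g",c,s,en(cast(f,*c,.081)))
```

```text
{'time': np.float64(2.85), 'tcp_pos': array([0.4424, 0.1478, 0.1203]), 'ee_rot': array([ 5.000e-04,  6.411e-01,  7.674e-01, -1.700e-03]), 'wrist_force': array([-0.4104, -0.5043, -0.0498])}
tcp (np.float64(0.4621), np.float64(0.0639))
[411.  231.4] [ 374  192   74   77 4648] (np.float64(0.508), np.float64(0.0691)) [0.4863 0.1617 0.0958]
top e [0.4635 0.4899 0.5066 0.5231 0.5239] n [0.0501 0.0509 0.0672 0.0815 0.143 ] z 0.06074079939894386 0.2631595257203701
```

View pics/w2.png

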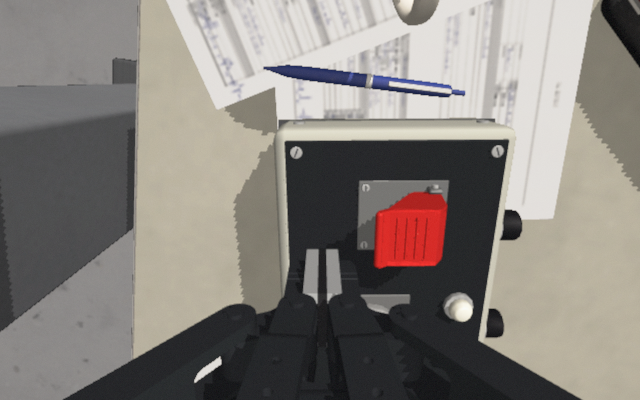

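The red guard's top spans rows 192–268 and cols 376–446, and the fingers are just in front of it at cols 304–341. The guard's centre is at n≈0.066 and its front edge at e≈0.489. Next: descend with a small sideways correction.

Run:
```python
from plan import *
plan([.4429,.1503,.077],.185,3)
```

```text
0.001 0 0.015 -0 0.002 -0.004; 0.001 0 0.014 -0 0.002 -0.004; 0 0 0.015 -0 0.002 -0.004
```

drive_tool:
  targets: "0.001 0 0.015 0 0.002 -0.004; 0.001 0 0.014 0 0.002 -0.004; 0.001 0 0.014 0 0.002 -0.004; 0 0 0 0 0 0; 0 0 0 0 0 0"

```text
time: 3.4
tcp_pos: [0.4429, 0.1513, 0.0785]
ee_rot: [0.0, 0.639, 0.769, 0.001]
wrist_force: [-0.3, -0.4, 0.9]
finger_gap: -0.0
gripper_force: 0.0
```

Run:
```python
from rig import bot
import numpy as np
e=np.array([.983,.184]);n=np.array([-.184,.983])
o=bot.get_obs();p=o["tcp_pos"];print(p,p[:2]@e,p[:2]@n,o["ee_rot"],o["wrist_force"])
from h import *
f=bot.grab_frame("wrist");np.savez("w3.npz",p=o["tcp_pos"],q=o["ee_rot"],**f);f=wrist("w3.npz")
for c,s,m in blobs(f,"red",(300,600,0,330),200):
    vs,us=np.where(cv2.erode(m,np.ones((3,3)))>0);P=np.array([pt(f,u,v) for u,v in zip(us,vs)]);P=P[(P[:,2]>.0925)&(P[:,2]<.1)]
    E=P[:,:2]@e;N=P[:,:2]@n;print(s,"top e",np.percentile(E,[1,99]).round(4),"n",np.percentile(N,[1,99]).round(4))
```

```text
[0.44287189 0.15125539 0.07847127] 0.46317405968368297 0.06719562414593212 [3.13846255e-04 6.38795886e-01 7.69376018e-01 5.09834256e-04] [-0.25938263 -0.35519983  0.85658042]
[ 386  226   92   97 6541] top e [0.4899 0.5231] n [0.0517 0.0815]
```

drive_tool:
  targets: "-0.0005 0.005 0.001 0 0 0; 0 0.005 0 0 0 0; 0 0.004 0 0 0 0; 0 0.004 0 0 0 0; 0 0.004 0 0 0 0; 0 0 0 0 0 0; 0 0 0 0 0 0"

```text
time: 4.15
tcp_pos: [0.4643, 0.1551, 0.0762]
ee_rot: [-0.0, 0.639, 0.77, 0.0]
wrist_force: [-1.5, 0.5, 0.3]
finger_gap: -0.0002
gripper_force: 0.3
```

```bash
cat > st.py <<'E'
from rig import bot
import numpy as np
from h import *
e=np.array([.983,.184]);n=np.array([-.184,.983])
o=bot.get_obs();p=o["tcp_pos"];print(round(o["time"],2),p.round(4),"e",round(p[:2]@e,4),"n",round(p[:2]@n,4),o["ee_rot"].round(4),o["wrist_force"].round(2))
f=bot.grab_frame("wrist");np.savez("w.npz",p=o["tcp_pos"],q=o["ee_rot"],**f);f=wrist("w.npz")
for c,s,m in blobs(f,"red",(300,600,0,330),200):
    vs,us=np.where(cv2.erode(m,np.ones((3,3)))>0);P=np.array([pt(f,u,v) for u,v in zip(us,vs)]);P=P[(P[:,2]>.063)&(P[:,2]<.13)]
    E=P[:,:2]@e;N=P[:,:2]@n;print(s,"red e",np.percentile(E,[1,99]).round(4),"n",np.percentile(N,[1,99]).round(4),"zmax",np.percentile(P[:,2],99).round(4))
E
python3 st.py
```

```text
4.15 [0.4643 0.1551 0.0762] e 0.485 n 0.067 [-3.000e-04  6.386e-01  7.695e-01  2.000e-04] [-1.46  0.49  0.27]
[ 361  229   80   85 5060] red e [0.5007 0.5306] n [0.0606 0.0817] zmax 0.1083
```

drive_tool:
  targets: "0 0.004 0 0 0 0; 0 0.004 0 0 0 0; 0 0.004 0 0 0 0; 0 0.003 0 0 0 0; 0 0 0 0 0 0; 0 0 0 0 0 0"

```text
time: 4.8
tcp_pos: [0.479, 0.1578, 0.0762]
ee_rot: [-0.0, 0.639, 0.77, 0.0]
wrist_force: [-1.1, 0.7, 0.3]
finger_gap: 0.0001
gripper_force: 0.3
```

```bash
python3 st.py;python3 -c "
import numpy as np,cv2
cv2.imwrite('pics/w4.png',cv2.resize(np.load('w.npz')['img'][150:350,250:500,::-1],None,fx=3,fy=3))"
```

```text
4.8 [0.479  0.1578 0.0762] e 0.4999 n 0.067 [-2.000e-04  6.386e-01  7.695e-01  1.000e-04] [-1.06  0.72  0.3 ]
[ 357  229   66   85 4125] red e [0.5157 0.539 ] n [0.0621 0.0818] zmax 0.1148
```

View pics/w4.png

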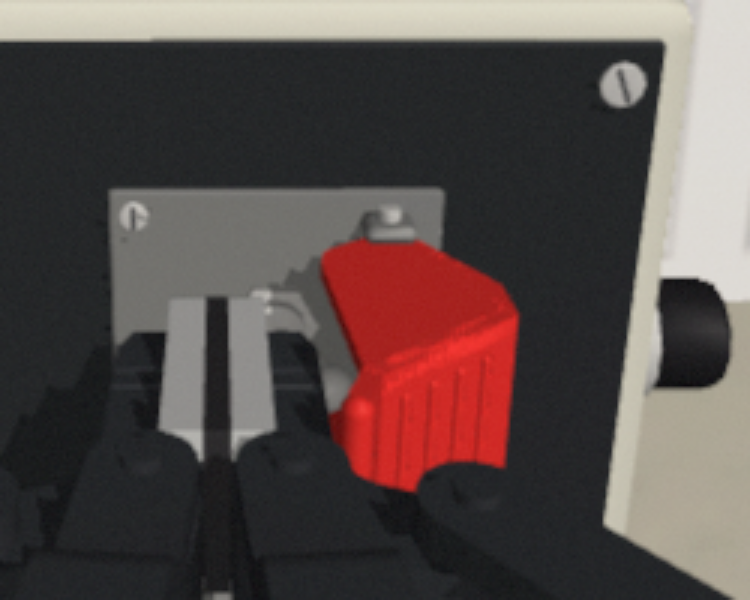

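The guard rests raised on the finger. A grey ball shows at crop (338,388) behind the finger, so I'll check where it is.

```bash
python3 -c "
from h import *
f=wrist('w.npz');e=np.array([.983,.184]);n=np.array([-.184,.983])
for u,v in((362,276),(362,280),(360,282),(337,250)):
  p=pt(f,u,v);q=cast(f,u,v,.084);print(u,v,p.round(4),p[:2]@e,p[:2]@n,q[:2]@e,q[:2]@n)"
```

```text
362 276 [0.4956 0.1627 0.0882] 0.5171187415835049 0.06873635670223971 0.5176457265279546 0.06628573969385262
362 280 [0.4963 0.1601 0.0868] 0.517359951124329 0.0660181213773889 0.5177120473699703 0.0643472549276616
360 282 [0.4954 0.1597 0.088 ] 0.5164053544804053 0.06580492891591641 0.5168874825550063 0.06337237179231293
337 250 [0.4842 0.1688 0.0806] 0.5069857169817376 0.07683095624330392 0.50682788484772 0.07852851716617988
```

The ball is at e=0.5165, which is the snapped-over "on" position. Now withdraw straight to the front.

drive_tool:
  targets: "0 -0.005 0 0 0 0; 0 -0.008 0 0 0 0; 0 -0.01 0 0 0 0; 0 -0.01 0 0 0 0; 0 -0.012 0 0 0 0; 0 0 -0.02 0 0 0; 0 0 -0.025 0 0 0; 0 0 0 0 0 0"

```text
time: 5.65
tcp_pos: [0.4356, 0.1503, 0.1238]
ee_rot: [0.001, 0.639, 0.77, 0.002]
wrist_force: [-0.6, 0.8, -0.3]
finger_gap: 0.0004
gripper_force: 0.0
```

```bash
python3 st.py
python3 - <<'E'
from rig import bot
from h import *
import cv2
f=wrist('w.npz');e=np.array([.983,.184]);n=np.array([-.184,.983])
for c,s,m in blobs(f,"green",(300,600,0,400),100):q=cast(f,*c,.081);print("green",c,s,q[:2]@e,q[:2]@n)
f=bot.grab_frame("scene");cv2.imwrite('pics/s5.png',cv2.resize(f["img"][160:280,240:400,::-1],None,fx=5,fy=5))
f=bot.grab_frame("top")
for col in("red","green"):
  for c,s,m in blobs(f,col,(235,370,185,280)):q=cast(f,*c,.081 if col=="green" else .095);print(col,c.round(1),s,q.round(4),q[:2]@e,q[:2]@n)
E
```

```text
5.65 [0.4356 0.1503 0.1238] e 0.4558 n 0.0676 [0.0011 0.6385 0.7696 0.002 ] [-0.63  0.76 -0.31]
[ 385  197   71   75 4395] red e [0.4901 0.5261] n [0.0507 0.0815] zmax 0.0994
red [339.8 219.8] [333 212  15  16 183] [ 0.5117 -0.0047  0.095 ] 0.5021250042703976 -0.0987733086455449
green [305.8 230.8] [301 228   9   8  44] [0.4907 0.0717 0.081 ] 0.49552622320737016 -0.019821762237280494
```

View pics/s5.png

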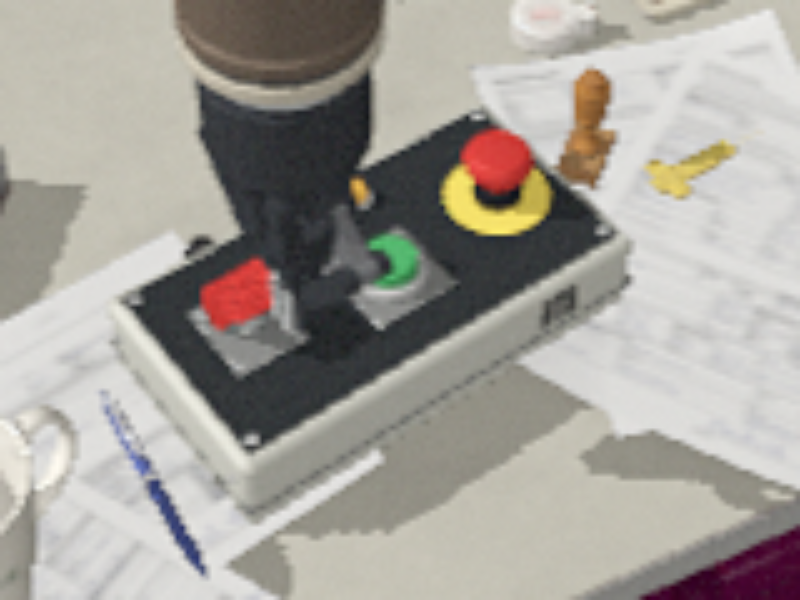

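The guard is back at its shut position and the console has not moved. Now over to the start button.

Run:
```python
from plan import *
plan([.4859,.0782,.10],.185,4)
```

```text
-0.02 0.009 0.005 0 0 0; -0.02 0.01 0.005 0 0 0; -0.02 0.009 0.006 0 0 0; -0.019 0.01 0.005 0 0 0
```

drive_tool:
  targets: "-0.02 0.009 0.005 0 0 0; -0.02 0.01 0.005 0 0 0; -0.02 0.009 0.006 0 0 0; -0.02 0.01 0.005 0 0 0; 0 0 0 0 0 0; 0 0 0 0 0 0"

```text
time: 6.4
tcp_pos: [0.4861, 0.0776, 0.0993]
ee_rot: [-0.001, 0.639, 0.769, -0.0]
wrist_force: [0.4, 1.9, 0.1]
finger_gap: 0.0004
gripper_force: 0.0
```

drive_tool:
  targets: "0 0 0.012 0 0 0; 0 0 0.005 0 0 0; 0 0 0.002 0 0 0; 0 0 0.002 0 0 0; 0 0 0.002 0 0 0; 0 0 0.001 0 0 0; 0 0 0 0 0 0; 0 0 0 0 0 0"

```text
time: 7.2
tcp_pos: [0.4868, 0.0781, 0.0764]
ee_rot: [-0.0, 0.639, 0.77, 0.0]
wrist_force: [-2.5, 0.4, 4.3]
finger_gap: 0.0003
gripper_force: 2.2
```

drive_tool:
  targets: "0 0 0.001 0 0 0; 0 0 0.001 0 0 0; 0 0 0 0 0 0; 0 0 0 0 0 0"

```text
time: 7.6
tcp_pos: [0.487, 0.0781, 0.0749]
ee_rot: [0.0, 0.639, 0.77, 0.0]
wrist_force: [-5.6, 1.6, 15.1]
finger_gap: -0.0
gripper_force: 7.5
```

The force reads 15 N, so the button is fully in. Now retract.

drive_tool:
  targets: "0 0 -0.01 0 0 0; 0 0 -0.02 0 0 0; 0 0 -0.03 0 0 0; 0 0 -0.04 0 0 0; 0 0 -0.04 0 0 0; 0 0 0 0 0 0; 0 0 0 0 0 0; 0 0 0 0 0 0; 0 0 0 0 0 0; 0 0 0 0 0 0"

```text
time: 8.6
tcp_pos: [0.4864, 0.0776, 0.2133]
ee_rot: [-0.001, 0.639, 0.77, -0.0]
wrist_force: [-0.1, 1.3, -0.2]
finger_gap: 0.0002
gripper_force: 0.0
```

Run:
```python
from rig import bot
import cv2
from h import *
o=bot.get_obs();f=bot.grab_frame("wrist");np.savez("w.npz",p=o["tcp_pos"],q=o["ee_rot"],**f);f=wrist("w.npz")
e=np.array([.983,.184]);n=np.array([-.184,.983])
for col in("red","green"):
  for c,s,m in blobs(f,col,(250,640,0,400),200):q=cast(f,*c,.081 if col=="green" else .095);P=pt(f,*c);print(col,c.round(1),s,q[:2]@e,q[:2]@n,P.round(4))
cv2.imwrite('pics/w6.png',f["img"][:,:,::-1]);print(o["wrist_force"],o["time"])
```

```text
red [623.5  10. ] [604   0  36  29 612] 0.6900661149933421 0.10931145236498638 [0.6961 0.2507 0.0414]
red [343.5  80.1] [ 317   57   55   48 2539] 0.5077639045124872 0.06572581546424443 [0.4869 0.158  0.0959]
red [541.4 323.2] [518 292  50  60 817] 0.6820692417561618 -0.13364513724396593 [ 0.7599 -0.0529  0.0185]
red [621.  359.9] [ 588  305   52   95 2983] 0.7606094615647474 -0.17251686606765287 [ 0.8864 -0.0941  0.0037]
green [322.  183.6] [ 304  165   37   38 1136] 0.49286115567749955 -0.012672436972947704 [0.4867 0.0787 0.0827]
[-0.05475771  1.29121135 -0.20399382] 8.6
```

View pics/w6.png

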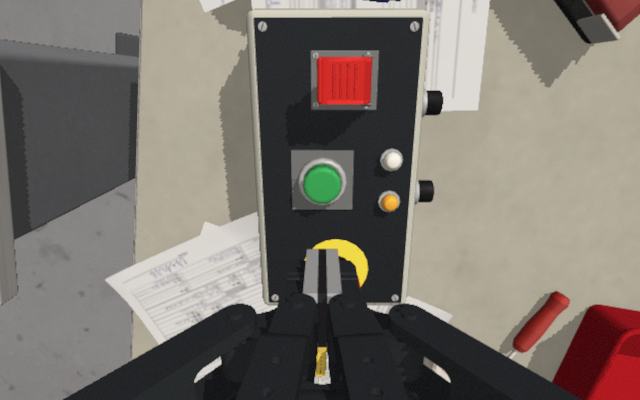

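The guard is shut at (344,80), the green button is back out at (322,184), and the console is where it started. Handing in.

```bash
python3 -c "
from rig import bot
print(bot.close_job())"
```

```text
the job is handed in; nothing more can be done
None
```

The job is handed in after about 8.6 s: toggle flipped over to the far side, guard shut over it, and start button pressed fully in and back out. The console stayed in place and the emergency stop was untouched. The toggle was last seen on before the guard closed over it, and hand-in gave no verdict.

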